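# Slide the thin cover over the hob's edge and close the cutlery box with it

## Task

The thin metal cover of the cutlery box lies flat on the glass hob, too flat to be picked up there. Slide it flat along the glass, pressing only lightly, until most of its tab sticks out over the hob's front edge; then grip it, lift it off and lower it, still held, onto the cutlery box so that it lies flat and fully home inside the raised rim, with its tab out through the gap in the front, and let go. Do not drop the cover, and leave the other kitchen things where they are.

Things in the scene. Friction and masses are not known exactly. Their poses are not given: they have to be found in the camera images.
- cover: Flat aluminium cover (sizes in mm), 3 thick, about 0.16 kg: a body 110 (x) by 120 (y), and a tab 45 wide on the middle of its -x side, from x = -55 to -125. Origin: centre of the body's underside; z up. It starts flat on the hob, all on the glass, its tab towards the hob's front edge; it slides easily on the glass (friction about 0.3).
- tab_tip (a point): Middle of the outer end of the cover's tab, at (-125, 0, 1.5) mm in the cover's frame.
- hob: Portable hob, fixed, cold (mm): a slab 240 (x) by 270 (y), 65 high, with a flat rigid black glass top. Origin: centre of its underside, z up. The glass is at z = 65; its front edge (facing the robot) is at x = -120, straight along y. Nothing stands in front of it.
- box: Oak cutlery box, fixed (mm), 138 (x) by 148 (y). Origin: centre of its underside, z up, front (to the robot) -x. A ledge at z = 60 surrounds the opening (96 by 106). A rim on it, 8 thick, top at z = 72, encloses a recess 122 (x) by 132 (y): 6 of play round the cover's body. The front rim has a gap 75 wide in its middle for the tab.
- home (a point): Middle of the recess at the height of the ledge (60 mm above the box's origin), axes as the box's: where the cover's origin lies, axes alike, when the cover is fully home. Its tab then overhangs the box's front by 56 mm.
- mill: Bystander, loose: dark wooden pepper mill, 52 dia x 115 high (mm). Origin: centre of its foot.
- jar: Bystander, loose: amber glass jar, 56 dia x 85 high (mm). Origin: centre of its foot.
- mug: Bystander, loose: white mug, 80 dia x 90 high (mm). Origin: centre of its foot.
- oil: Bystander, loose: green glass bottle, 60 dia x 210 high (mm). Origin: centre of its foot.
- bowl: Bystander, loose: white bowl, 120 dia x 55 high (mm). Origin: centre of its foot.
- spatula: Bystander, loose: wooden-handled spatula lying on the table, about 280 long (mm). Origin: about the middle of the tool, at its underside.
- tin: Bystander, loose: plain steel tin, 68 dia x 90 high (mm). Origin: centre of its foot.
There are look-alikes about, which are no part of the job. There is more than one size of the cover; the job needs the smallest.

How it is judged:
By the outcome, as a careful person would: the job done as asked, in the order asked, and still so for the second after the job is handed in, with the robot touching nothing.
It also fails if it takes over 64 s, if anything falls off the work surface, if the arm or the gripper's body presses on something with over 40 N, if the wrist force passes 120 N, or if a joint passes its speed limit or range.

## Robot

A 6-joint arm with a two-finger parallel gripper is mounted at the origin on the work surface. World frame = base frame: x ahead of the robot, y to its left, z up, the work surface at z = 0. Lengths are in m, angles in rad, forces in N, time in s.
With the tool pointing down it reaches from about 0.35 to 0.775 m from the base axis. Payload 7.3 kg.
Tool frame: the origin (TCP) lies midway between the tips of the shut fingers; the grasp point (between the pads) lies 19 mm behind it; z points along the fingers, y is the line along which they close (so a half turn about z gives the same grasp; the last joint's range is limited). The gripper opens to 92 mm and grips with 3 to 60 N. Pads are 19 mm wide; open, the fingers measure 130 mm over their backs; the gripper's body (75 mm by 190 mm) begins 47 mm behind the grasp point.
Start: joints at [-1.311, 0.342, 1.524, -0, 1.275, -0.146], TCP at [0.207, -0.482, 0.227] pointing down, gripper open.
Joint ranges: [-2.53, 2.53], [-0.77, 2.02], [0.04, 2.7], [-1, 4.14], [0.28, 2.66], [-3.11, 3.11]. Speed limits (rad/s): [2.57, 2.57, 3.14, 3.14, 3.14, 3.14].

## Interface

Orientations are given as [roll, pitch, yaw] about the fixed x, y, z axes, in that order (R = Rz(yaw) Ry(pitch) Rx(roll)).
In Python, from cell import monitor, vision, workorder gives the robot as it stands.
- The arm moves only by the tool move_arm, never from a script. Its argument "rows" is a list of rows, each a list of 5 numbers: the shift along the world's x, y, z in mm, then the turn about the world's z in rad, then the closure, from -1 (fully open) to 1 (shut). A call has 1 to 12 rows; each row shifts and turns the commanded pose from where the row before left it; what a row does not reach is not made up. A row lasts 1/10 s, in which the tool goes at most 50 mm and 8.59 degrees, less where a joint would pass 70% of its speed; a pose out of reach is approached as far as the arm can. A call is refused whole if a number of a shift passes 50 or a number of a turn 0.15, either way. A call with a gripper value outside its range is refused whole. The fingers move at their own pace and stop on an object; "newtons" is the grip in N (left out, the last holds). Time passes only in rows, so rows that do not move let the fingers close. It gives the time, the measured TCP pose, the force, the opening and the grip force at its end, in the units of the state.
- monitor.observe(): the state, without advancing time (a new reading comes with each control period).
- vision.read_camera(name): name is "side" or "top" or "wrist"; returns the picture (400x640x3 uint8, red, green, blue); there is no depth.
- vision.get_calibration(name): a dict with "K" (3x3 intrinsics, pixels), "k1" (the pictures are not rectified: a ray, as slopes to the right and down, at radius r is drawn at 1 + k1 r^2 times it, then the intrinsics apply), "T" (4x4, takes a point from camera to world coordinates); the wrist camera has in their place "mount" (4x4, takes a point from camera to tool coordinates, whose origin is the TCP and whose axes are the flange's). Camera axes: x right, y up, looking along -z (the intrinsics and any distortion apply to the point x, -y, -z); pixel columns grow to the right and rows downward; lengths in m; the calibration is good to about 2 mm. A picture is of the moment at which its call begins: read the wrist's pose just before it. get_calibration takes no time and is no camera call.
- workorder.hand_in(): hands the job in; it is judged then, once.
The state is a dict: "time": time; "qpos": joint angles; "qvel": joint speeds; "joint_efforts": joint torques, N m; "tool_pos": TCP position; "tool_rot": TCP orientation; "contact_force": force on the tool from outside, world axes, zero at the start; "torque": the same for the moment, N m; "opening": finger opening in m; "grip_force": force on a finger pad.
Only numpy, scipy, OpenCV 4.12 (cv2) and the standard library are available. Lean on these libraries where they do the work, as an engineer would, in place of code of your own. Each camera call takes 0.05 s, during which the arm holds its last target. There are 200 camera calls.

## Working session

There is one attempt and no reset: what is moved stays moved. The work goes in short steps, Python scripts to look and compute and a tool call to move; the robot and the scene stay as the last step left them, time stands still between calls to the robot, and variables do not carry over. Pictures are saved under pics/ and viewed, at most 12 in all, crops included, and the job is handed in when it is done.

Besides the shell and the picture viewer there is one more tool, called after ">>>" by a JSON object that holds its "method" and its "body", one argument or row to a line. move_arm: Moves the arm, as the interface text tells. Its arguments: {"type":"object","properties":{"rows":{"type":"array","items":{"type":"array","items":{"type":"number"}}},"newtons":{"type":"number"}},"required":["rows"]}

```bash
ls; mkdir -p pics
cat > h.py <<'E'
import numpy as np, cv2
from cell import monitor, vision, workorder
from scipy.spatial.transform import Rotation as R
def snap(n,f):
    s=monitor.observe(); im=vision.read_camera(n); cv2.imwrite(f'pics/{f}.png',im[:,:,::-1]); return s,im
def camT(n,s=None):
    c=vision.get_calibration(n)
    if 'T' in c: return c,np.array(c['T'])
    T=np.eye(4); T[:3,:3]=R.from_euler('xyz',s['tool_rot']).as_matrix(); T[:3,3]=s['tool_pos']
    return c,T@np.array(c['mount'])
def px2w(n,uv,z,s=None):
    c,T=camT(n,s); K=np.array(c['K']); uv=np.array(uv,float).reshape(-1,2)
    d=np.c_[(uv[:,0]-K[0,2])/K[0,0],(uv[:,1]-K[1,2])/K[1,1]]; u=d.copy()
    for _ in range(20): u=d/(1+c['k1']*(u**2).sum(1,keepdims=True))
    r=np.c_[u[:,0],-u[:,1],-np.ones(len(u))]@T[:3,:3].T
    o=T[:3,3]; t=(np.array(z)-o[2])/r[:,2]
    return o+r*t[:,None]
def w2px(n,P,s=None):
    c,T=camT(n,s); K=np.array(c['K']); P=np.array(P,float).reshape(-1,3)
    q=(P-T[:3,3])@T[:3,:3]; u=np.c_[q[:,0],-q[:,1]]/(-q[:,2:3])
    u=u*(1+c['k1']*(u**2).sum(1,keepdims=True))
    return u@np.array([[K[0,0],0],[0,K[1,1]]])+K[:2,2]
E
python3 - <<'E'
from h import *
s,_=snap('top','top0'); snap('side','side0')
print(s)
for n in('top','side','wrist'): print(n,vision.get_calibration(n))
E
```

```text
pics
{'time': 0.0, 'qpos': array([-1.31097094e+00,  3.42736932e-01,  1.52502747e+00,  5.96541461e-06,
        1.27539378e+00, -1.45980651e-01]), 'qvel': array([-0.00052372,  0.00095768, -0.00102742,  0.00216555, -0.00057648,
        0.00081636]), 'joint_efforts': array([ 1.36759852e-03, -4.31240237e+01, -2.44217795e+01,  7.19327736e-02,
        5.60179283e-02, -1.36784188e-04]), 'tool_pos': array([ 0.20717356, -0.48194723,  0.22603394]), 'tool_rot': array([-3.14004461e+00, -2.33369512e-04,  4.05804115e-01]), 'contact_force': array([0.51264699, 0.25035959, 0.02058367]), 'torque': array([ 0.0280151 ,  0.00286808, -0.01570845]), 'grip_force': 0.0, 'opening': 0.09183773602758581}
top {'K': array([[476.80937035,   0.        , 322.03947321],
       [  0.        , 476.80937035, 205.37150487],
       [  0.        ,   0.        ,   1.        ]]), 'k1': -0.11369796797157508, 'T': array([[ 0.01877592,  0.99564825, -0.09127995,  0.33898754],
       [-0.99981044,  0.01916778,  0.00341807, -0.01168375],
       [ 0.00515283,  0.09119847,  0.99581941,  1.71001103],
       [ 0.        ,  0.        , 
[... 320 characters left out ...]
13,  0.69185474,  0.89658295],
       [-0.0236145 ,  0.84733217,  0.53053798,  0.7620093 ],
       [ 0.        ,  0.        ,  0.        ,  1.        ]])}
wrist {'K': array([[321.04665263,   0.        , 319.79069258],
       [  0.        , 321.04665263, 199.89714922],
       [  0.        ,   0.        ,   1.        ]]), 'k1': -0.01955601868931238, 'mount': array([[ 4.18114172e-05,  9.64443375e-01,  2.64289566e-01,
         7.06873855e-02],
       [ 9.99999999e-01, -4.29574560e-05, -1.44305113e-06,
         8.16472736e-04],
       [ 9.96146627e-06,  2.64289565e-01, -9.64443376e-01,
        -1.58012583e-01],
       [ 0.00000000e+00,  0.00000000e+00,  0.00000000e+00,
         1.00000000e+00]])}
```

View pics/top0.png

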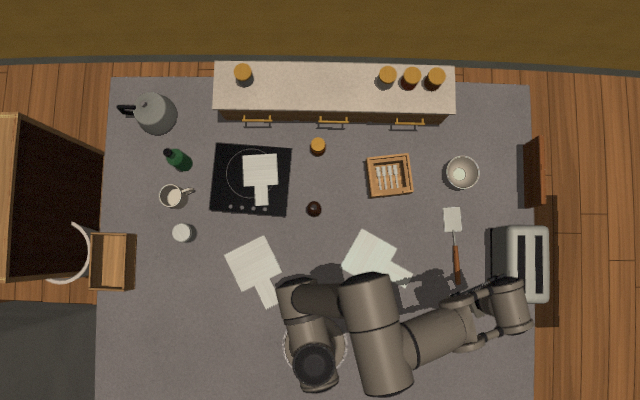

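View pics/side0.png

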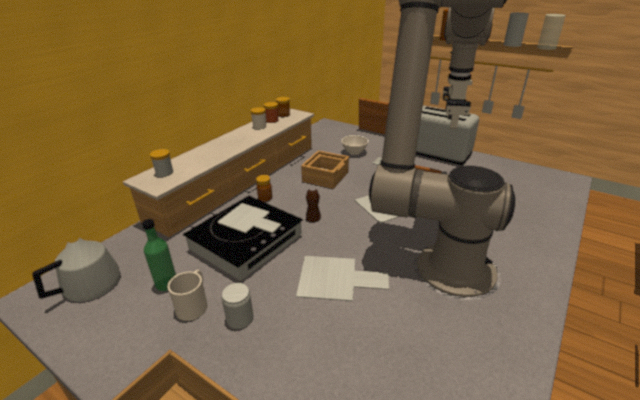

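The top view shows the hob at (250,180), with the small cover on it (body near (260,170), tab end near (262,205)). The box is at (390,176). The two larger look-alikes lie on the table. I'll enlarge both areas.

Run:
```python
import cv2,numpy as np
im=cv2.imread('pics/top0.png')
a=cv2.resize(im[135:225,200:300],None,fx=6,fy=6,interpolation=cv2.INTER_CUBIC)
b=cv2.resize(im[145:205,360:420],None,fx=6,fy=6,interpolation=cv2.INTER_CUBIC)
a=cv2.convertScaleAbs(a,alpha=1.2)
cv2.imwrite('pics/c1.png',a); cv2.imwrite('pics/c2.png',b)
```

```text
(no output)
```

View pics/c1.png

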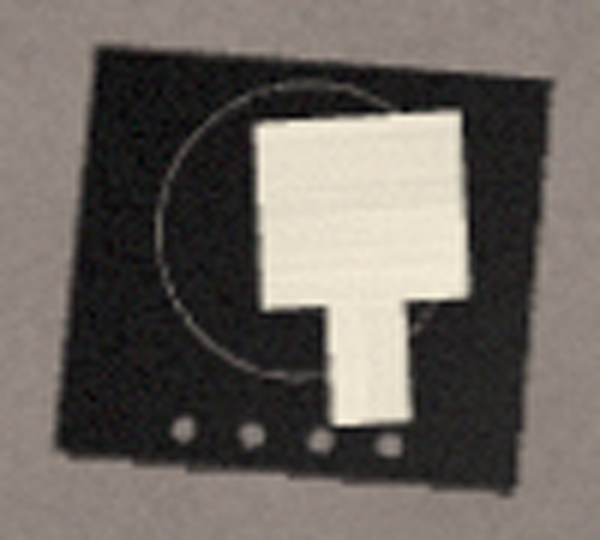

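View pics/c2.png

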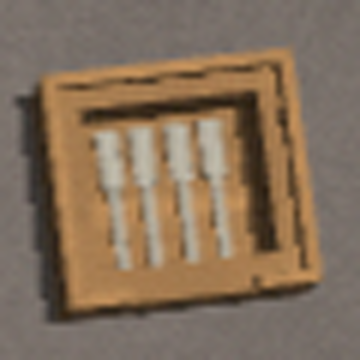

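Run:
```python
from h import *
def f(U,o): return (np.array(U)+.5)/6-.5+o
def fit(name,model,P):
    m=np.array(model,float)/1000; P=P[:,:2]
    mc,pc=m.mean(0),P.mean(0); H=(m-mc).T@(P-pc); th=np.arctan2(H[0,1]-H[1,0],H[0,0]+H[1,1])
    c,s=np.cos(th),np.sin(th); Rm=np.array([[c,-s],[s,c]]); t=pc-Rm@mc
    print(name,t.round(4),'yaw',th.round(4),'res mm',((m@Rm.T+t-P)*1000).round(1).tolist()); return t,th
a=(200,135);b=(360,145)
hob=px2w('top',f([(97,47),(553,80),(515,492),(57,452)],a),.065)
h,ht=fit('hob',[(120,135),(120,-135),(-120,-135),(-120,135)],hob)
cov=px2w('top',f([(254,125),(462,111),(469,296),(263,310),(331,427),(412,420)],a),.068)
c,ct=fit('cov',[(55,60),(55,-60),(-55,-60),(-55,60),(-125,22.5),(-125,-22.5)],cov)
box=px2w('top',f([(45,75),(293,48),(323,278),(75,310)],b),.072)
x,xt=fit('box',[(69,74),(69,-74),(-69,-74),(-69,74)],box)
cc,ss=np.cos(ht),np.sin(ht)
print('cover in hob',(np.array([[cc,ss],[-ss,cc]])@(c-h)*1000).round(1),ct-ht)
for n,p in dict(jar=(318,146),mill=(314,209)).items(): print(n,px2w('top',p,.1))
```

```text
hob [0.5777 0.2347] yaw -0.0615 res mm [[0.0, 0.0], [-1.0, -0.2], [1.2, -1.3], [-0.2, 1.4]]
cov [0.6107 0.202 ] yaw 0.0797 res mm [[0.9, -0.6], [0.1, 1.3], [-0.8, -0.2], [0.0, -0.1], [0.6, -1.2], [-0.8, 0.7]]
box [ 0.603 -0.253] yaw 0.1363 res mm [[-0.1, 1.0], [0.6, -0.3], [-1.0, -1.6], [0.5, 0.9]]
cover in hob [ 35.  -30.6] 0.14121805563745365
jar [[6.91114087e-01 5.13379937e-04 1.00000000e-01]]
mill [[0.47369826 0.00979356 0.1       ]]
```

>>> {"method": "move_arm", "body": {
  "rows": [
    [20,35,0,-0.03,1],
    [20,35,0,-0.03,1],
    [20,35,0,-0.03,1],
    [20,35,0,-0.03,1],
    [20,35,0,-0.03,1],
    [20,35,0,-0.03,1],
    [20,35,0,-0.03,1],
    [20,35,0,-0.03,1],
    [20,35,0,-0.03,1],
    [20,35,0,-0.03,1],
    [20,35,0,-0.026,1],
    [20,35,0,0,1]
  ],
  "newtons": 20
}}

```text
time: 1.3
tool_pos: [0.4477, -0.0607, 0.2266]
tool_rot: [3.142, 0.0, 0.079]
contact_force: [1.3, -0.2, -0.0]
opening: 0.0023
grip_force: 0.0
```

>>> {"method": "move_arm", "body": {
  "rows": [
    [18,33,0,0,1],
    [18,33,0,0,1],
    [18,33,0,0,1],
    [18,33,0,0,1],
    [18,33,0,0,1],
    [18,33,-20,0,1],
    [18,33,-20,0,1],
    [20,30,-30,0,1],
    [0,0,-35,0,1],
    [0,0,-25,0,1],
    [0,0,-10,0,1],
    [0,0,0,0,1]
  ]
}}

```text
time: 2.5
tool_pos: [0.5924, 0.1983, 0.0852]
tool_rot: [3.141, 0.003, 0.08]
contact_force: [0.9, 0.2, -0.1]
opening: 0.0007
grip_force: 0.0
```

>>> {"method": "move_arm", "body": {
  "rows": [
    [0,0,-6,0,1],
    [0,0,-5,0,1],
    [0,0,-4,0,1],
    [0,0,-2,0,1],
    [0,0,0,0,1],
    [0,0,0,0,1]
  ]
}}

```text
time: 3.1
tool_pos: [0.5934, 0.1986, 0.07]
tool_rot: [3.142, -0.0, 0.08]
contact_force: [-0.8, 0.4, 0.4]
opening: 0.0003
grip_force: 0.0
```

>>> {"method": "move_arm", "body": {
  "rows": [
    [0,0,-1,0,1],
    [0,0,0,0,1],
    [0,0,0,0,1]
  ]
}}

```text
time: 3.4
tool_pos: [0.5933, 0.1986, 0.0688]
tool_rot: [3.142, -0.0, 0.08]
contact_force: [0.5, -0.5, 0.6]
opening: 0.0004
grip_force: 0.0
```

>>> {"method": "move_arm", "body": {
  "rows": [
    [0,0,-1,0,1],
    [0,0,0,0,1],
    [0,0,0,0,1]
  ]
}}

```text
time: 3.7
tool_pos: [0.5934, 0.1987, 0.0683]
tool_rot: [3.142, -0.001, 0.08]
contact_force: [-1.2, -0.2, 6.5]
opening: 0.0005
grip_force: 2.6
```

>>> {"method": "move_arm", "body": {
  "rows": [
    [-4,0.2,0,0,1],
    [-8,0.5,0,0,1],
    [-8,0.5,0,0,1],
    [0,0,0,0,1]
  ]
}}

```text
time: 4.1
tool_pos: [0.5721, 0.2001, 0.0683]
tool_rot: [-3.142, 0.0, 0.08]
contact_force: [-2.4, 0.9, 7.2]
opening: 0.0004
grip_force: 3.5
```

Run:
```python
from h import *
s,im=snap('top','top1')
print(s['contact_force'],s['tool_pos'])
s,im=snap('wrist','w1')
cv2.imwrite('pics/v1.png',np.vstack([cv2.imread('pics/w1.png')[:, :],cv2.resize(cv2.imread('pics/top1.png')[125:225,190:350],(640,200*2))[:200*2]])[:800:1][:,:])
a=cv2.imread('pics/w1.png');b=cv2.resize(cv2.imread('pics/top1.png')[135:225,200:300],(440,400),interpolation=cv2.INTER_CUBIC)
cv2.imwrite('pics/v1.png',cv2.resize(np.hstack([a,b]),(800,296)))
```

```text
[-2.37506278  0.87023428  7.2326327 ] [0.57213786 0.20008064 0.06829167]
```

View pics/v1.png

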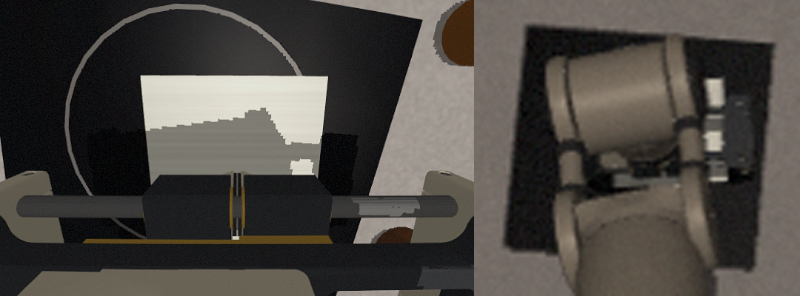

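The wrist view shows the cover's rear corners at (141,76) and (327,77) of the composite, i.e. (190,103) and (441,104) in the raw frame. I'll compare them with where they started.

Run:
```python
from h import *
s=monitor.observe()
p=px2w('wrist',[(190.4,102.6),(441.5,104)],.068,s);print(p)
c,y=np.array([.6107,.202]),.0797
Rm=np.array([[np.cos(y),-np.sin(y)],[np.sin(y),np.cos(y)]])
q=np.array([[.055,.06],[.055,-.06]])@Rm.T+c;print('start',q,'moved',p[:,:2]-q)
```

```text
[[0.64246658 0.26638828 0.068     ]
 [0.65134453 0.14764461 0.068     ]]
start [[0.66074847 0.2661884 ]
 [0.67030235 0.14656932]] moved [[-0.01828189  0.00019988]
 [-0.01895782  0.00107528]]
```

>>> {"method": "move_arm", "body": {
  "rows": [
    [-6,0.4,0,0,1],
    [-9,0.6,0,0,1],
    [-9,0.6,0,0,1],
    [-9,0.6,0,0,1],
    [-9,0.6,0,0,1],
    [-9,0.6,0,0,1],
    [-9,0.6,0,0,1],
    [-6,0.4,0,0,1],
    [0,0,0,0,1]
  ]
}}

```text
time: 5.1
tool_pos: [0.5059, 0.2045, 0.0683]
tool_rot: [-3.142, 0.0, 0.08]
contact_force: [-1.8, -0.6, 8.3]
opening: 0.0005
grip_force: 4.1
```

Run:
```python
from h import *
s,im=snap('wrist','w2')
g=cv2.cvtColor(im,cv2.COLOR_RGB2GRAY)
for u in (220,260,300,340,380,420):
    col=g[:240,u].astype(int); d=np.diff(col); print(u,int(d[60:].argmax())+60,int(d[60:].max()))
for v in (130,150): print(v,[ (int(i),int(x)) for i,x in enumerate(np.diff(g[v].astype(int))) if abs(x)>40])
print(s['contact_force'])
```

```text
220 97 95
260 97 109
300 97 97
340 98 92
380 98 116
420 99 93
130 [(109, 85), (115, -70), (191, 53), (192, 97), (193, 52), (440, -130), (441, -47), (539, 120)]
150 [(122, 56), (129, -44), (193, 79), (194, 89), (326, -58), (327, -52), (359, 60), (438, -134), (439, -49), (532, 59), (533, 88)]
[-1.75222469 -0.61087125  8.34142433]
```

Run:
```python
from h import *
s=monitor.observe()
p=px2w('wrist',[(190,97.5),(442,99.5)],.068,s)[:,:2]
a=p[0]-p[1]; y=np.arctan2(-a[0],a[1]); m=p.mean(0); o=m-.055*np.array([np.cos(y),np.sin(y)])
print(p,y,'origin',o, np.linalg.norm(a))
h=np.array([.5777,.2347]);t=-.0615
Rm=np.array([[np.cos(t),-np.sin(t)],[np.sin(t),np.cos(t)]])
tip=o-.125*np.array([np.cos(y),np.sin(y)]); print('tip in hob',(tip-h)@Rm*1000,'org',(o-h)@Rm*1000)
```

```text
[[0.57858262 0.27092813]
 [0.58719758 0.15218437]] 0.07242395606819262 origin [0.52803428 0.20757641] 0.1190558602257389
tip in hob [-171.78547697  -46.81532615] org [-47.90477914 -30.12482865]
```

>>> {"method": "move_arm", "body": {
  "rows": [
    [-4,0.2,0,0,1],
    [-3,0.2,0,0,1],
    [0,0,0,0,1],
    [0,0,8,0,1],
    [0,0,20,0,1],
    [0,0,40,0,1],
    [-15,0,40,0,-0.3],
    [-25,0,30,0,-0.3],
    [-25,0,0,0,-0.3],
    [-25,0,0,0,-0.3],
    [0,0,0,0,-0.3],
    [0,0,0,0,-0.3]
  ]
}}

```text
time: 6.35
tool_pos: [0.4096, 0.2047, 0.2059]
tool_rot: [3.141, 0.0, 0.08]
contact_force: [-0.1, -0.0, 0.1]
opening: 0.0438
grip_force: 0.0
```

Run:
```python
from h import *
s,im=snap('wrist','w3'); print(s['tool_pos'],s['opening'])
s,im=snap('top','top3')
```

```text
[0.40962822 0.20465997 0.2058589 ] 0.04380266435068189
```

View pics/w3.png

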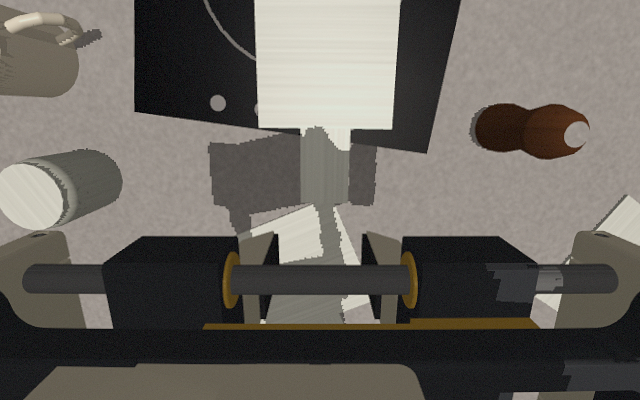

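The wrist view shows the body's front corners at (259,128) and (393,130). The tab, in shadow, spans columns 301–349, and the hob's front edge runs from (135,110) to (427,152).

```bash
python3 - <<'E'
from h import *
s=monitor.observe()
p=px2w('wrist',[(259,128),(393,130),(301,150),(349,150),(301,204),(350,204)],.068,s)[:,:2]
e=px2w('wrist',[(135,110),(427,152)],.065,s)[:,:2]
print(p,'\nedge',e, np.linalg.norm(e[0]-e[1]),np.linalg.norm(p[0]-p[1]))
a=p[0]-p[1]; y=np.arctan2(-a[0],a[1]); ax=np.array([np.cos(y),np.sin(y)]); m=p[:2].mean(0); o=m+.055*ax
print('yaw',y,'org',o,'tip',o-.125*ax,'tipmeas',p[4:].mean(0),'grip',o-.092*ax)
n=np.array([e[0][1]-e[1][1],-(e[0][0]-e[1][0])]);n/=np.linalg.norm(n)
print('dist of tip, body front, grip beyond edge mm',[(float((q-e[0])@n)*1000) for q in (o-.125*ax,p[4:].mean(0),m,o-.092*ax)])
E
python3 - <<'E'
import cv2
im=cv2.imread('pics/top3.png')
cv2.imwrite('pics/c3.png',cv2.resize(im[135:235,200:300],None,fx=6,fy=6,interpolation=cv2.INTER_CUBIC))
E
```

```text
[[0.4632754  0.26286051]
 [0.47116691 0.14223882]
 [0.44656623 0.22384967]
 [0.45007509 0.180004  ]
 [0.39518419 0.2205316 ]
 [0.39892221 0.17372152]] 
edge [[0.47043529 0.3757778 ]
 [0.4537883  0.10722647]] 0.26906679454581006 0.12087956457347623
yaw 0.06533056536509814 org [0.52210382 0.20614029] tip [0.39737048 0.19797978] tipmeas [0.3970532  0.19712656] grip [0.43030008 0.20013415]
dist of tip, body front, grip beyond edge mm [-61.92458747564202, -62.18847148175533, 7.509530721640708, -29.191360325494404]
```

View pics/c3.png

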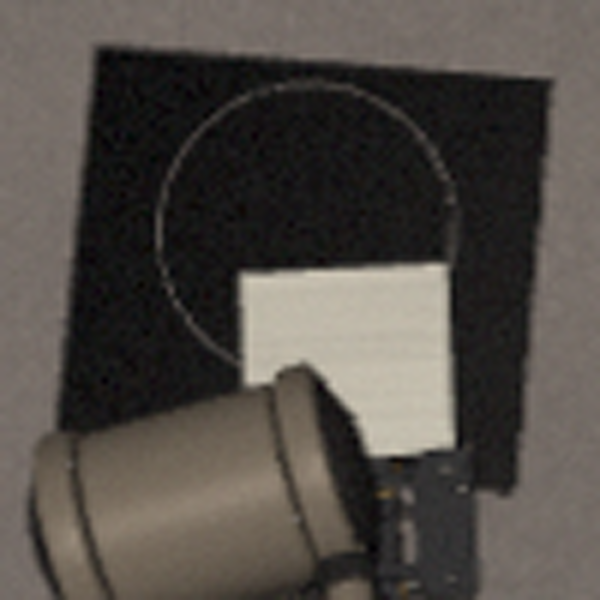

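>>> {"method": "move_arm", "body": {
  "rows": [
    [12,-2,0,-0.01,-0.7],
    [12.7,-2.2,0,0,-0.7],
    [0,0,-40,0,-0.7],
    [0,0,-40,0,-0.7],
    [0,0,0,0,-0.7]
  ]
}}

```text
time: 6.95
tool_pos: [0.433, 0.1991, 0.1213]
tool_rot: [3.139, 0.01, 0.069]
contact_force: [-0.0, -0.1, 0.9]
opening: 0.078
grip_force: 0.0
```

>>> {"method": "move_arm", "body": {
  "rows": [
    [0,0,-25,0,-0.7],
    [0,0,-25,0,-0.7],
    [0,0,-18,0,-0.7],
    [0,0,-10,0,-0.7],
    [0,0,0,0,-0.7],
    [0,0,0,0,-0.7]
  ]
}}

```text
time: 7.55
tool_pos: [0.4361, 0.2006, 0.0488]
tool_rot: [-3.141, -0.002, 0.07]
contact_force: [-0.1, -0.1, -0.3]
opening: 0.0779
grip_force: 0.0
```

>>> {"method": "move_arm", "body": {
  "rows": [
    [-1.5,0,-1,0,-0.7],
    [0,0,0,0,-0.2],
    [0,0,0,0,0.2],
    [0,0,0,0,0.5],
    [0,0,0,0,1],
    [0,0,0,0,1],
    [0,0,0,0,1],
    [0,0,0,0,1]
  ],
  "newtons": 55
}}

```text
time: 8.35
tool_pos: [0.4335, 0.2005, 0.0468]
tool_rot: [3.142, -0.0, 0.07]
contact_force: [-0.2, -0.3, 1.5]
opening: 0.043
grip_force: 55.0
```

>>> {"method": "move_arm", "body": {
  "rows": [
    [0,0,2,0,1],
    [0,0,3,0,1],
    [0,0,5,0,1],
    [0,0,5,0,1],
    [0,0,10,0,1],
    [0,0,10,0,1],
    [0,0,15,0,1],
    [0,0,15,0,1],
    [0,0,15,0,1],
    [0,0,10,0,1],
    [0,0,0,0,1],
    [0,0,0,0,1]
  ]
}}

```text
time: 9.55
tool_pos: [0.4333, 0.2004, 0.1367]
tool_rot: [3.141, -0.0, 0.07]
contact_force: [-0.3, 0.5, -1.9]
opening: 0.0431
grip_force: 55.0
```

Run:
```python
from h import *
s,im=snap('wrist','w4'); print(s['tool_pos'],s['contact_force'],s['torque'])
_,b=snap('side','s4')
b=cv2.resize(b[140:300,150:350],(500,400),interpolation=cv2.INTER_CUBIC)
cv2.imwrite('pics/v4.png',cv2.resize(np.hstack([im,b])[:,:,::-1],(800,281)))
```

```text
[0.43329655 0.20036296 0.13672494] [-0.25447974  0.45748643 -1.92950078] [ 0.06258466  0.19209827 -0.00865769]
```

View pics/v4.png

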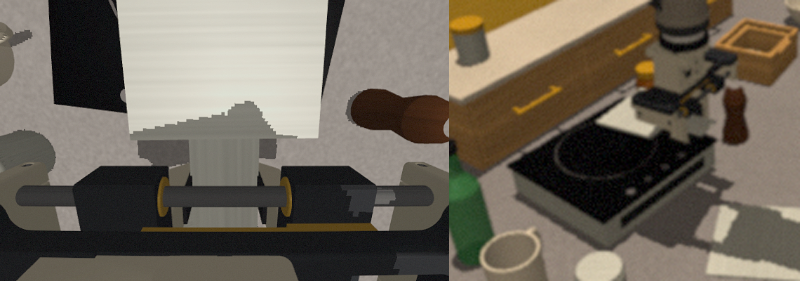

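The cover is held. The body's front corners are at raw (184,198) and (455,197), and its sides leave the frame at (167,0) and (466,0). I'll check it for sag from its apparent width.

Run:
```python
from h import *
from scipy.optimize import brentq
im=cv2.imread('pics/w4.png'); g=cv2.cvtColor(im,cv2.COLOR_BGR2GRAY).astype(int)
s=monitor.observe(); z0=s['tool_pos'][2]
for v in (5,30,60,90,120,150,180):
    d=np.diff(g[v]); l=120+int(d[120:260].argmax()); r=420+int(d[420:500].argmin())
    w=lambda z:(lambda p:np.linalg.norm(p[0]-p[1])-.12)(px2w('wrist',[(l+.5,v),(r+.5,v)],z,s))
    z=brentq(w,z0-.06,z0+.08); p=px2w('wrist',[(l,v),(r,v)],z,s).mean(0); print(v,l,r,'z rel tcp mm',(z-z0)*1e3,'xy',p[:2])
```

```text
5 165 467 z rel tcp mm 15.805132811294392 xy [0.54501184 0.20875627]
30 167 465 z rel tcp mm 16.331685358241227 xy [0.53581394 0.2081333 ]
60 170 463 z rel tcp mm 16.929339178528043 xy [0.52448529 0.20716033]
90 173 461 z rel tcp mm 17.595279584117023 xy [0.51277634 0.20615459]
120 176 458 z rel tcp mm 17.833532806365877 xy [0.50063878 0.20533039]
150 179 456 z rel tcp mm 18.63847695545118 xy [0.48806084 0.20425371]
180 227 454 z rel tcp mm -8.032474272801766 xy [0.47008056 0.19095514]
```

>>> {"method": "move_arm", "body": {
  "rows": [
    [0,-5,25,0,1],
    [0,-10,35,0,1],
    [5,-20,30,0,1],
    [10,-25,10,0,1],
    [10,-30,0,0.01,1],
    [10,-30,0,0.01,1],
    [10,-30,0,0.01,1],
    [10,-30,0,0.01,1],
    [10,-30,0,0.01,1],
    [5,-25,0,0.01,1],
    [0,-15,0,0,1],
    [0,0,0,0,1]
  ]
}}

```text
time: 10.85
tool_pos: [0.5031, -0.051, 0.2359]
tool_rot: [-3.141, 0.002, 0.127]
contact_force: [-0.0, 0.5, -2.5]
opening: 0.0432
grip_force: 55.0
```

Run:
```python
from h import *
monitor.observe(); s,im=snap('wrist','w5'); print(s['tool_pos'],s['tool_rot'],s['grip_force'])
```

```text
[ 0.5030632  -0.05098095  0.23593569] [-3.14138407e+00  1.68134981e-03  1.27179707e-01] 54.98303711414337
```

View pics/w5.png

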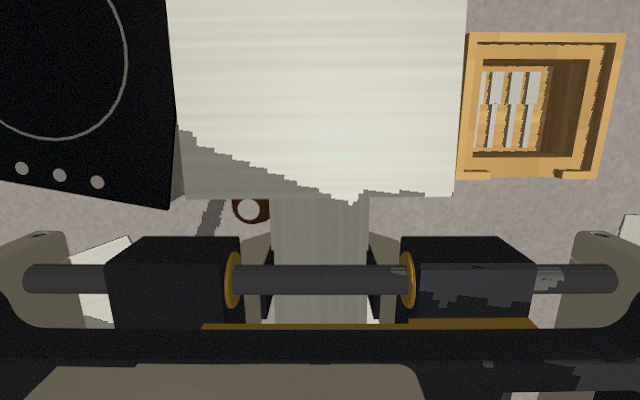

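The wrist view shows the box rim corners at (470,33), (626,34) and (597,178), with the front gap between about (491,175) and (554,175). The cover's front right corner is at (453,195).

Run:
```python
from h import *
s=monitor.observe()
P=px2w('wrist',[(470,33),(626,34),(597,178.5)],.072,s)[:,:2]
m=np.array([(69,74),(69,-74),(-69,-74)])/1000.
mc,pc=m.mean(0),P.mean(0);H=(m-mc).T@(P-pc);th=np.arctan2(H[0,1]-H[1,0],H[0,0]+H[1,1])
Rm=np.array([[np.cos(th),-np.sin(th)],[np.sin(th),np.cos(th)]]);t=pc-Rm@mc
print('box',t,th,(m@Rm.T+t-P)*1000)
# cover: front edge corners, tab mid and body sides, in tool frame
T=s['tool_pos'];y=s['tool_rot'][2];Rt=np.array([[np.cos(y),-np.sin(y)],[np.sin(y),np.cos(y)]])
g=cv2.cvtColor(cv2.imread('pics/w5.png'),cv2.COLOR_BGR2GRAY).astype(int)
fr=px2w('wrist',[(270,199.5),(369,197.5),(453.5,195.5)],T[2]+.019,s)[:,:2]; print('front (tool)',(fr-T[:2])@Rt*1000)
for v,l,r,z in((10,166.5,467,.0155),(100,175,460.5,.0175)): print(((px2w('wrist',[(l,v),(r,v)],T[2]+z,s)[:,:2]-T[:2])@Rt*1000))
```

```text
box [ 0.60269741 -0.25172884] 0.1410468614360092 [[-0.2193072   0.43558132]
 [ 0.64437926 -0.54409469]
 [-0.42507206  0.10851336]]
front (tool) [[ 33.04603332  21.48307813]
 [ 33.98470129 -22.9166019 ]
 [ 34.92451795 -60.84061015]]
[[110.62299912  60.41075513]
 [110.58212969 -59.65633414]]
[[ 75.98529198  59.98211708]
 [ 75.97848861 -59.95433501]]
```

>>> {"method": "move_arm", "body": {
  "rows": [
    [1,-15,0,0,1],
    [2,-30,0,0,1],
    [2,-40,0,0,1],
    [2,-40,0,0,1],
    [2,-40,0,0,1],
    [2,-30,-10,0,1],
    [1,-18.5,-30,0,1],
    [0,0,-30,0,1],
    [0,0,-30,0,1],
    [0,0,-15,0,1],
    [0,0,0,0,1],
    [0,0,0,0,1]
  ]
}}

```text
time: 12.1
tool_pos: [0.5159, -0.2629, 0.1222]
tool_rot: [3.141, -0.0, 0.131]
contact_force: [-0.2, 0.1, -1.6]
opening: 0.0431
grip_force: 55.0
```

Run:
```python
from h import *
s,im=snap('wrist','w6'); print(s['tool_pos'],s['tool_rot'],s['contact_force'])
cv2.imwrite('pics/v6.png',im[:260,:,::-1])
```

```text
[ 0.51588062 -0.26290673  0.12224992] [ 3.14119459e+00 -3.65038365e-04  1.30615647e-01] [-0.24099858  0.07795115 -1.63775229]
```

>>> {"method": "move_arm", "body": {
  "rows": [
    [-1,-1.5,-15,0,1],
    [0,0,-20,0,1],
    [0,0,-15,0,1],
    [0,0,-8,0,1],
    [0,0,0,0,1],
    [0,0,0,0,1]
  ]
}}

```text
time: 12.75
tool_pos: [0.5152, -0.2649, 0.0649]
tool_rot: [3.14, -0.001, 0.13]
contact_force: [0.5, -0.0, -1.5]
opening: 0.0431
grip_force: 55.0
```

Run:
```python
from h import *
s,im=snap('wrist','w7'); print(s['tool_pos'],s['tool_rot'],s['contact_force'])
cv2.imwrite('pics/v7.png',im[:260,:,::-1])
```

```text
[ 0.51517305 -0.26494883  0.06488027] [ 3.14019329e+00 -1.46624768e-03  1.29915459e-01] [ 0.49386802 -0.00213849 -1.52393264]
```

View pics/v7.png

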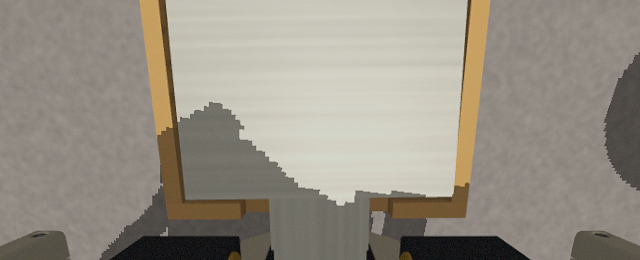

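The wrist view shows the cover over the recess: body side edges at x≈183 and 453 near the front, rim outer sides at 165 and 467, front rim outer edge at row 217. The tab is within the gap (245–390). It looks centred, so I'll check the fore-aft position numerically and then lower.

Run:
```python
from h import *
s=monitor.observe();T=s['tool_pos'];y=s['tool_rot'][2];Rt=np.array([[np.cos(y),-np.sin(y)],[np.sin(y),np.cos(y)]])
f=lambda uv,z:((px2w('wrist',uv,z,s)[:,:2]-T[:2])@Rt*1000).round(1)
print('rim front outer',f([(167,217.5),(466,216.5)],.072))
print('gap ends',f([(245,217),(390,217)],.072))
print('cover front',f([(183,199),(270,199),(369,197.5),(453,196)],T[2]+.019))
```

```text
rim front outer [[ 20.5  75.1]
 [ 20.9 -73.6]]
gap ends [[ 20.7  36.2]
 [ 20.7 -35.7]]
cover front [[ 33.2  60.7]
 [ 33.2  21.5]
 [ 33.9 -22.9]
 [ 34.6 -60.7]]
```

>>> {"method": "move_arm", "body": {
  "rows": [
    [0,0,-3,0,1],
    [0,0,-3,0,1],
    [0,0,-2,0,1],
    [0,0,0,0,1],
    [0,0,0,0,1]
  ]
}}

```text
time: 13.3
tool_pos: [0.5145, -0.2646, 0.0557]
tool_rot: [-3.142, 0.0, 0.13]
contact_force: [0.4, -0.2, -2.4]
opening: 0.0434
grip_force: 55.0
```

>>> {"method": "move_arm", "body": {
  "rows": [
    [1,0,-2,0,1],
    [0,0,-2,0,1],
    [0,0,-2,0,1],
    [0,0,0,0,1]
  ]
}}

```text
time: 13.7
tool_pos: [0.5153, -0.2644, 0.0493]
tool_rot: [-3.141, 0.001, 0.13]
contact_force: [-0.2, 0.9, -1.7]
opening: 0.0431
grip_force: 55.0
```

>>> {"method": "move_arm", "body": {
  "rows": [
    [0,0,-2,0,1],
    [0,0,-2,0,1],
    [0,0,-1,0,1],
    [0,0,0,0,1]
  ]
}}

```text
time: 14.1
tool_pos: [0.5154, -0.2646, 0.0446]
tool_rot: [3.142, 0.0, 0.13]
contact_force: [-0.6, -0.4, -1.2]
opening: 0.0431
grip_force: 55.0
```

>>> {"method": "move_arm", "body": {
  "rows": [
    [0,0,-1,0,1],
    [0,0,-1,0,1],
    [0,0,0,0,1]
  ]
}}

```text
time: 14.4
tool_pos: [0.5155, -0.2646, 0.0427]
tool_rot: [3.141, -0.0, 0.13]
contact_force: [0.6, -0.3, -1.6]
opening: 0.043
grip_force: 55.0
```

>>> {"method": "move_arm", "body": {
  "rows": [
    [0,0,-1,0,1],
    [0,0,0,0,1],
    [0,0,0,0,1]
  ]
}}

```text
time: 14.7
tool_pos: [0.5155, -0.2646, 0.0418]
tool_rot: [3.141, -0.0, 0.13]
contact_force: [-0.2, -0.3, -0.3]
opening: 0.0428
grip_force: 55.0
```

>>> {"method": "move_arm", "body": {
  "rows": [
    [0,0,-0.5,0,1],
    [0,0,0,0,1],
    [0,0,0,0,1]
  ]
}}

```text
time: 15.0
tool_pos: [0.5156, -0.2647, 0.0417]
tool_rot: [3.141, -0.0, 0.13]
contact_force: [-1.3, 0.3, 5.8]
opening: 0.0427
grip_force: 55.0
```

Run:
```python
from h import *
s,im=snap('wrist','w8'); print(s['tool_pos'],s['contact_force'],s['torque'])
_,b=snap('side','s8')
b=cv2.resize(b[130:210,270:390],(600,400),interpolation=cv2.INTER_CUBIC)
cv2.imwrite('pics/v8.png',cv2.resize(np.hstack([im,b])[:,:,::-1],(800,258)))
g=cv2.cvtColor(im,cv2.COLOR_RGB2GRAY).astype(int); z0=s['tool_pos'][2]
from scipy.optimize import brentq
for v in (5,30,60,90):
    d=np.diff(g[v]); l=140+int(d[140:200].argmax()); r=440+int(d[440:480].argmin())
    w=lambda z:(lambda p:np.linalg.norm(p[0]-p[1])-.12)(px2w('wrist',[(l+.5,v),(r+.5,v)],z,s))
    print(v,l,r,(brentq(w,z0-.06,z0+.08)-z0)*1e3)
```

```text
[ 0.51562413 -0.26465852  0.04169505] [-1.26795732  0.34739383  5.76167113] [ 0.17509031  0.29321506 -0.00136756]
5 145 479 29.735312331170217
30 148 474 28.778428671742738
60 152 472 29.08717340815864
90 156 470 29.451826416938733
```

View pics/v8.png

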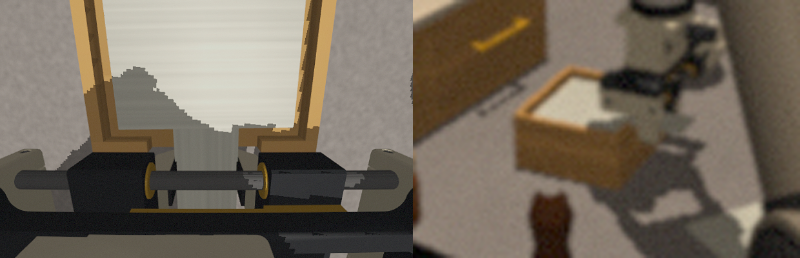

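The cover has met the ledge at the predicted height and sits inside the rim, with its tab in the gap. I'll release it.

>>> {"method": "move_arm", "body": {
  "rows": [
    [0,0,0.3,0,1],
    [0,0,0,0,0.0],
    [0,0,0,0,-0.3],
    [0,0,0,0,-0.7],
    [0,0,0,0,-0.7],
    [0,0,0,0,-0.7]
  ],
  "newtons": 10
}}

```text
time: 15.7
tool_pos: [0.5154, -0.2646, 0.0414]
tool_rot: [-3.142, 0.0, 0.13]
contact_force: [-0.7, 0.8, -0.9]
opening: 0.0734
grip_force: 0.0
```

>>> {"method": "move_arm", "body": {
  "rows": [
    [0,0,5,0,-0.7],
    [0,0,20,0,-0.7],
    [0,0,40,0,-0.7],
    [-10,0,40,0,-0.7],
    [-20,0,30,0,-0.7],
    [-30,0,20,0,-0.7],
    [-25,0,0,0,-0.7],
    [0,0,0,0,-0.7],
    [0,0,0,0,-0.7]
  ]
}}

```text
time: 16.6
tool_pos: [0.4306, -0.2648, 0.1971]
tool_rot: [3.141, -0.001, 0.129]
contact_force: [0.9, -0.1, -0.4]
opening: 0.0778
grip_force: 0.0
```

Run:
```python
from h import *
s,im=snap('wrist','w9'); print(s['tool_pos'],s['contact_force'])
_,b=snap('side','s9')
b=cv2.resize(b[130:210,270:390],(600,400),interpolation=cv2.INTER_CUBIC)
cv2.imwrite('pics/v9.png',cv2.resize(np.hstack([im[:,100:],b])[:,:,::-1],(800,281)))
```

```text
[ 0.43059069 -0.26477317  0.19711668] [ 0.87856327 -0.09872175 -0.42189665]
```

View pics/v9.png

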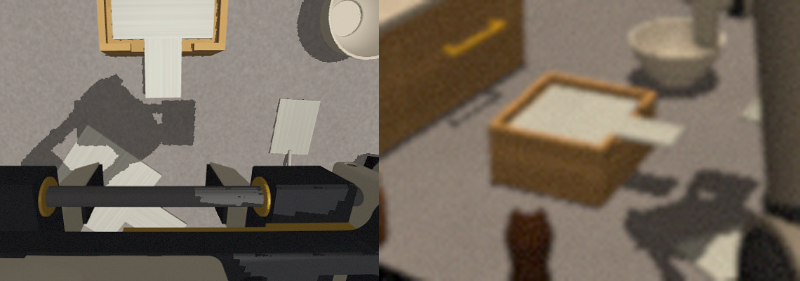

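The cover lies flat inside the rim with its tab out through the front gap (about (163,70) of the composite). The gripper is clear and nothing else has moved, so I'm handing in.

```bash
python3 -c "
from h import *
print(workorder.hand_in())"
```

```text
the job is handed in; nothing more can be done
None
```

The cover now lies flat inside the cutlery box's rim with its tab out through the front gap; it was let go and the job handed in after about 17 s of robot time (the hand-in gave no verdict).

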